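# Shim the low corner of a marking-out plate until the level is centred

## Task

The small iron marking-out plate on the wooden riser sits low at one of its two front corners, where a rubber pad has perished. Set the round brass level on the middle of the plate to see which corner is low, then slide the wooden wedge, thin end first, in from that side under that front corner until the bubble sits wholly inside the black circle. Leave the level standing on the plate and the wedge in place bearing the corner, without shoving the plate about or disturbing the tools around it.

Things in the scene. Friction and masses are not known exactly. Their poses are not given: they have to be found in the camera images.
- plate: Marking-out plate: plain grey iron slab, 110 x 160 x 24 mm (x, y, z), about 2 kg, loose. Origin: centre of its underside; z up, -x its front (to the robot), +y its left. It rests on three fixed rubber pads of 10 mm radius at (-12, 55), (-12, -55), (40, 0) mm in its frame, 10 to 13 mm high; one front pad (either) is 2.5 to 3.7 mm lower, so that front corner is down by 2 to 3 degrees.
- plate_top (a point): Centre of the plate's upper face, 24 mm above its origin. The riser's level top is 165 mm above the bench. Under the plate, between its front edge and the front pads, runs a lane 33 mm wide along its y; the wedge goes in along this lane, from the left end for the left corner and from the right end for the right corner, clear of the pads.
- level_centre (a point): The bubble level's centre, half-way up: a brass puck of 56 mm diameter, 18 mm high, 0.18 kg, with a round window on top. It starts on the riser beside the plate, left or right.
- bubble (a point): The bubble (13 mm disc) under the level's window. It floats to the high side, 0.25 mm for each milliradian of tilt (at most 13.5 mm along each axis), and takes about a second to settle.
- circle (a point): Centre of the black circle (inner diameter 18.4 mm) on the level's window: the level is centred when the bubble is here.
- wedge_centre (a point): The wedge's centre, 5 mm above its underside: plain light wood, 100 x 22 mm, 3 mm thick at the tip (its -x end) rising evenly to 18 mm at the heel (+x end), about 30 g. It starts on the riser beside the plate, on the side where the level is not.
- wedge: The same wedge; origin at the middle of its underside. Depending on the height of the pads, the plate is level when 45 to 65 mm of it is under the plate; 1 mm of push moves the bubble about 0.33 mm. Pushing it under load takes about 5 to 10 N, and it stays where it is left.
- level: The same level; origin at the middle of its underside.
- slip_white: White slip stone, 22 x 42 x 13 mm, long along its y, lying on the right rear of the plate's face, clear of its middle. Origin under its middle. Leave alone.
- slip_stone: Dark slip stone, 28 x 50 x 15 mm, long along its y, lying on the riser at the plate's right rear. Leave alone.
- wax_tablet: Pale wax tablet, 22 x 60 x 9 mm, long along its y, lying on the riser at the plate's left rear. Leave alone. Close behind the riser stand tall glass bottles (up to 0.36 m above the bench), and a fixed red lamp arm crosses 0.38 to 0.52 m above the bench in front of the riser's right half.
- tweezers: Steel tweezers, 12 x 124 x 10 mm, long along their y, lying on the riser in front of the plate to the right. Leave alone.
- pliers: Pliers with blue grips (fixed), 49 x 141 x 11 mm, long along their y, in front of the plate. Nothing else within reach on the riser is higher than 34 mm: tape roll front left, pumice rear left, black case rear right, loupe at the front right corner.

How it is judged (in metres and radians):
On the way:
1. the level stands on the middle of the plate, let go (within 30 mm of the middle of its face) (contact force between level and plate above 0.3 N and horizontal distance between level_centre and plate_top below 0.03 m and contact force between the fingers and level below 0.05 N), for 0.3 s.
At the end, for the whole second after the job is handed in: the bubble is within 2.8 mm of the circle's centre (wholly inside the circle), the level stands on the plate within 35 mm of its middle, the wedge lies flat on the riser and bears the plate, the plate's middle has moved less than 20 mm, and all is at rest (distance between bubble and circle below 0.0028 m and contact force between level and plate above 0.3 N and horizontal distance between level_centre and plate_top below 0.035 m and contact force between wedge and plate above 0.5 N and height (world z) of wedge below 0.168 m and angle between wedge's own z axis and vertical below 0.06 rad and distance of plate_top from where it was at the start of the episode below 0.02 m and linear speed of each of plate, wedge, level below 0.01 m/s); the robot touches nothing.
It fails at once if a bystander (white slip, slip stone, wax tablet, tweezers) is moved by more than 20 mm (distance of any of slip_white, tweezers, slip_stone, wax_tablet from where it was at the start of the episode above 0.02 m).
It also fails if it takes over 67 s, if anything falls off the work surface, if the arm or the gripper's body presses on something with over 40 N, if the wrist force passes 120 N, or if a joint passes its speed limit or range.

## Robot

A 6-joint arm with a two-finger parallel gripper is mounted at the origin on a cart in front of the work surface, level with it; the furniture and walls round the work are solid. World frame = base frame: x ahead of the robot, y to its left, z up, the work surface at z = 0. Lengths are in mm, angles in rad, forces in N, time in s.
With the tool pointing down it reaches from about 375 to 750 mm from the base axis. Payload 9 kg.
Tool frame: the origin (TCP) lies midway between the tips of the shut fingers; the grasp point (between the pads) lies 19 mm behind it (grip_depth is the distance from the TCP to the grasp point, in mm); z points along the fingers, y is the line along which they close (so a half turn about z gives the same grasp; the last joint's range is limited). The gripper opens to 85 mm and grips with 20 to 120 N. Pads are 22 mm wide; open, the fingers measure 114 mm over their backs; the gripper's body (76 mm by 85 mm) begins 54 mm behind the grasp point. The pads swing forward as they close: fully open they stand 13 mm farther back than shut.
Start: joints at [0.903, 0.104, 0.097, 1.564, 0, 1.353], TCP at [260.88, 540.35, 231.331] pointing down, gripper open.
Joint ranges: [-2.99, 2.99], [-0.84, 1.86], [-1.1, 1.16], [-1.84, 2.11], [-1.51, 1.56], [-3.14, 3.14]. Speed limits (rad/s): [2.22, 2.22, 2.57, 3.14, 3.14, 3.14].

## Interface

Orientations are given as a unit quaternion [x, y, z, w].
In Python, from plant import reach, servo_line, move_j, open_gripper, grasp, pause, inverse_kinematics, get_state, snapshot, get_calibration, PlanningError, sign_off, masks_of, grip_depth gives the robot as it stands. The module is installed in compiled form; this text tells all that it offers. Calls block until the motion is done:
- reach(position, orientation): joint-space move of the TCP to a pose.
- servo_line(position, rate=150, frame=None): straight line of the TCP; frame=None keeps the orientation; rate is the mean speed in mm/s.
- move_j(angles): joint-space move.
- open_gripper() and grasp(strength=None): open the fingers fully, or close them until they stop; strength is the grip in N (None keeps the last).
- pause(seconds).
- inverse_kinematics(position, orientation): joint angles nearest the present ones, or None.
- get_state(): the state.
- snapshot(name): name is "scene" or "top" or "wrist"; returns (picture, depth): 384x512x3 uint8, red, green, blue; 384x512 float32, mm along the optical axis (not along the pixel's ray), 0 where there is no reading.
- get_calibration(name): a dict with "vfov" (degrees; the focal length in pixels is half the picture's height over the tangent of half this angle, whatever the lens; pixels are square), "cx", "cy" (the principal point, pixels), "dist" ([k1, k2, p1, p2, k3] as OpenCV has them; the pictures are not rectified), "R" (3x3) and "t" (3): a world point X has camera coordinates R X + t; the wrist camera has in their place "hand_eye" (4x4, takes a point from camera to tool coordinates, whose origin is the TCP and whose axes are the flange's). Camera axes: x right, y down, z forward; pixel columns grow to the right and rows downward; lengths in mm; the calibration is good to about 2 mm. A picture is of the moment at which its call begins: read the wrist's pose just before it. get_calibration takes no time and is no camera call.
A pose or a line that the arm cannot do raises PlanningError and nothing moves.
- sign_off(): hands the job in; it is judged then, once.
Trained networks look in the newest picture that a camera, given by its name, has taken for a name from the list of things; names that differ only in an ending like _2 or _b are one class to them, and where a whole thing is asked for, a point or a joint stands for the part that bears it (a point fixed in the world has none). Each returns a list of dicts, best first, with "confidence" (0 to 1); they miss things now and then, are a little off and sometimes report something else, mostly with a low value. They report only what shows in the picture. A call takes as long as a camera call.
- masks_of(camera, target): "region" (384x512 bool, what is visible of it) and "extent" ([left, top, width, height] in pixels, round what is visible of it).
The state is a dict: "time": time; "joints": joint angles; "qvel": joint speeds; "tau": joint torques, N m; "eef_pos": TCP position; "tcp_rot": TCP orientation; "wrist_force": force on the tool from outside, world axes, zero at the start; "torque": the same for the moment, N m; "width": finger opening in mm; "finger_force": force on a finger pad.
Only numpy, scipy, OpenCV 4.12 (cv2) and the standard library are available. Lean on these libraries where they do the work, as an engineer would, in place of code of your own. Each camera call takes 0.05 s, during which the arm holds its last target. There are 200 camera calls.

## Working session

There is one attempt and no reset: what is moved stays moved. The work goes in short steps, each a Python script; the robot and the scene stay as the last script left them, time stands still between calls to the robot, and variables do not carry over. Pictures are saved under pics/ and viewed, at most 10 in all, crops included, and the job is handed in when it is done.

```bash
mkdir -p pics; cat > h.py <<'E'
import numpy as np, cv2
from plant import *
from scipy.spatial.transform import Rotation as Rn
def K(c):
    f=192/np.tan(np.radians(c["vfov"])/2); return np.array([[f,0,c["cx"]],[0,f,c["cy"]],[0,0,1.]])
def pose(name,st):
    c=get_calibration(name)
    if "R" in c: R=np.array(c["R"]); return c,R.T,-R.T@np.array(c["t"])
    H=np.array(c["hand_eye"]); Rt=Rn.from_quat(st["tcp_rot"]).as_matrix()
    return c,Rt@H[:3,:3],Rt@H[:3,3]+np.array(st["eef_pos"])
def rays(name,uv,st=None):
    c,R,o=pose(name,st)
    p=cv2.undistortPoints(np.array(uv,float).reshape(-1,1,2),K(c),np.array(c["dist"],float)).reshape(-1,2)
    return o,np.c_[p,np.ones(len(p))]@R.T
def onz(name,uv,z,st=None):
    o,d=rays(name,uv,st); return o+d*((z-o[2])/d[:,2])[:,None]
def pts(name,mask,dep,st=None):
    v,u=np.nonzero(mask&(dep>0)); o,d=rays(name,np.c_[u,v],st); return o+d*dep[v,u][:,None]
def snap(name,fn=None):
    st=get_state(); im,de=snapshot(name)
    if fn: cv2.imwrite('pics/'+fn,im[:,:,::-1])
    return st,im,de
def down(yaw): # tool y axis at angle yaw from world y ; z down
    c,s=np.cos(yaw),np.sin(yaw)
    y=np.array([-s,c,0]); z=np.array([0,0,-1.]); x=np.cross(y,z)
    return Rn.from_matrix(np.c_[x,y,z]).as_quat()
E
python3 - <<'E'
from h import *
print(get_state(), grip_depth)
for n in("top","scene"):
    st,im,de=snap(n,n+'.png')
    for t in("plate","level","wedge","slip_white","tweezers","slip_stone","wax_tablet","pliers"):
        for m in masks_of(n,t)[:2]:
            P=pts(n,m["region"],de)
            if len(P): print(n,t,round(m["confidence"],2),m["extent"],len(P),np.median(P,0).round(),np.percentile(P,2,0).round(),np.percentile(P,98,0).round())
E
```

```text
{'time': 0.0, 'joints': array([9.03310169e-01, 1.04696391e-01, 9.64802449e-02, 1.56394109e+00,
       2.08714451e-06, 1.35311627e+00]), 'qvel': array([ 1.35329706e-03,  2.88317164e-05,  2.76188628e-04, -1.17660405e-03,
        8.68404237e-04, -7.91828740e-04]), 'tau': array([ 8.05610198e-04, -5.56933165e+01,  5.03645861e+01,  1.67691096e-02,
       -2.94091924e-04, -8.50133915e-06]), 'eef_pos': array([260.63540522, 540.0503641 , 230.5300935 ]), 'tcp_rot': array([ 2.23011804e-01,  9.74815507e-01, -6.14443703e-04, -2.92364284e-04]), 'wrist_force': array([ 0.10835636,  0.28367079, -0.64519411]), 'torque': array([0.04456465, 0.03067449, 0.03480659]), 'finger_force': 0.0, 'width': 85.60314228257582} 18.700000000000003
top level 0.66 [316.0, 189.6, 31.0, 27.1] 658 [470.   0. 182.] [444. -29. 165.] [496.  28. 186.]
top wedge 0.7 [163.1, 179.8, 39.1, 34.4] 446 [480. 304. 177.] [445. 268. 169.] [514. 340. 184.]
top wedge 0.68 [317.9, 191.5, 25.2, 26.7] 602 [470.   2. 182.] [444. -24. 169.] [496.  28. 186.]
top slip_white 0.77 [272.6, 162.6, 15.6, 9.7] 226 [541. 102. 216.] [529.  84. 203.] [55
[... 832 characters left out ...]
 [266.3, 167.4, 23.7, 15.9] 180 [484. 296. 175.] [444. 266. 166.] [519. 337. 182.]
scene slip_white 0.6 [259.5, 198.2, 22.8, 17.6] 196 [544.  98. 214.] [531.  84. 202.] [554. 124. 216.]
scene tweezers 0.75 [146.3, 222.5, 41.0, 35.5] 276 [382. -31. 169.] [373. -87. 164.] [388.  24. 175.]
scene slip_stone 0.73 [251.0, 233.4, 24.3, 18.8] 343 [557.  30. 179.] [541.  10. 164.] [569.  77. 181.]
scene slip_stone 0.19 [201.1, 229.6, 31.7, 24.7] 630 [475.  -6. 180.] [446. -27. 165.] [498.  24. 183.]
scene wax_tablet 0.68 [222.6, 177.8, 82.1, 47.3] 2231 [508. 134. 198.] [454.  74. 180.] [560. 229. 203.]
scene pliers 0.86 [209.9, 176.7, 31.6, 30.7] 310 [400. 172. 173.] [375. 102. 165.] [420. 238. 176.]
```

```bash
python3 - <<'E'
from h import *
im=cv2.imread('pics/top.png'); cv2.imwrite('pics/topc.png',cv2.resize(im[130:280,130:390],None,fx=3,fy=3,interpolation=cv2.INTER_CUBIC))
im=cv2.imread('pics/scene.png'); cv2.imwrite('pics/sc2.png',cv2.resize(im[100:300,100:360],None,fx=3,fy=3,interpolation=cv2.INTER_CUBIC))
E
```

```text
(no output)
```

View pics/topc.png

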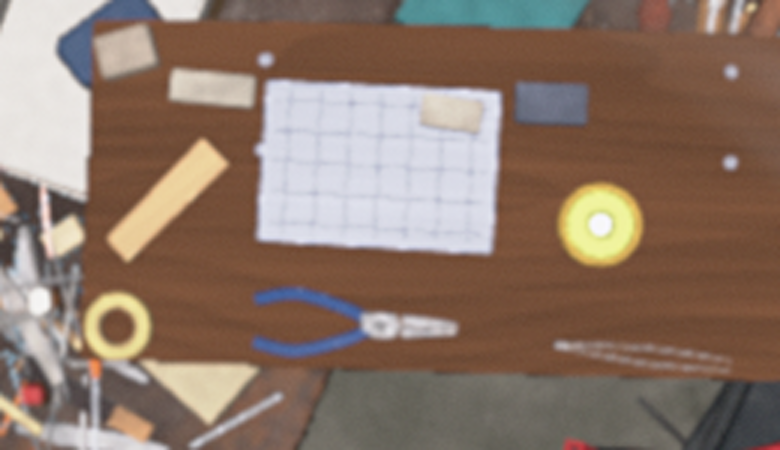

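View pics/sc2.png

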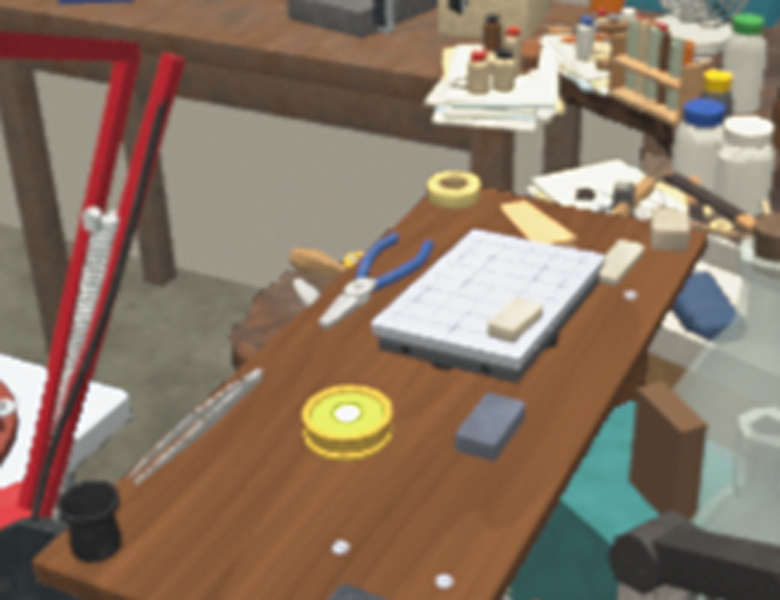

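```bash
python3 - <<'E'
from h import *
for n in("top","scene"):
    st,im,de=snap(n); hsv=cv2.cvtColor(im,cv2.COLOR_RGB2HSV)
    red=((hsv[...,0]<8)|(hsv[...,0]>172))&(hsv[...,1]>150)&(hsv[...,2]>80)
    P=pts(n,red,de); P=P[P[:,2]>250]
    i=np.argsort(P[:,1])
    print(n,len(P)); print(P[i][::max(1,len(P)//25)].round())
    if n=="top":
        A=pts(n,np.ones(de.shape,bool),de)
        q=A[(abs(A[:,0]-508)<60)&(abs(A[:,1]-150)<85)&(A[:,2]>188)&(A[:,2]<209)]
        m=(q[:,0]<520)|(q[:,1]>130); q=q[m]
        for _ in range(4):
            B=np.c_[q[:,:2]-[508,150],np.ones(len(q))]; s=np.linalg.lstsq(B,q[:,2],rcond=None)[0]; r=q[:,2]-B@s; q=q[abs(r)<4]
        print("plane",s,r.std(),len(q))
        r=cv2.minAreaRect(q[:,:2].astype(np.float32)); print(cv2.boxPoints(r))
        w=masks_of(n,"wedge")[0]; W=pts(n,w["region"],de); W=W[W[:,2]>167.5]
        c=W[:,:2].mean(0); _,_,V=np.linalg.svd(W[:,:2]-c,full_matrices=False); t=(W[:,:2]-c)@V[0]
        r=cv2.minAreaRect(W[:,:2].astype(np.float32)); print("wedge",V[0],r,[(k,np.median(W[abs(t-k)<6,2]).round(1)) for k in range(-45,50,10)])
E
```

```text
top 1675
[[ 404. -226.  492.]
 [ 393. -213.  493.]
 [ 396. -200.  491.]
 [ 384. -182.  482.]
 [ 377. -171.  475.]
 [ 374. -161.  474.]
 [ 380. -151.  468.]
 [ 371. -140.  464.]
 [ 373. -130.  459.]
 [ 368. -120.  456.]
 [ 360. -111.  454.]
 [ 352. -101.  447.]
 [ 349.  -91.  445.]
 [ 347.  -81.  439.]
 [ 348.  -70.  438.]
 [ 345.  -59.  431.]
 [ 346.  -49.  428.]
 [ 335.  -39.  421.]
 [ 333.  -29.  419.]
 [ 334.  -18.  417.]
 [ 322.   -9.  410.]
 [ 321.    2.  407.]
 [ 327.   10.  329.]
 [ 312.   19.  401.]
 [ 314.   28.  395.]]
plane [ 3.37990467e-02 -3.33160370e-02  2.00775513e+02] 1.506814040922076 3616
[[447.7558   75.44061]
 [558.06683  72.13641]
 [562.86273 232.24817]
 [452.5517  235.55237]]
wedge [-0.69875508  0.71536099] ((480.2367248535156, 305.87060546875), (25.002620697021484, 100.75523376464844), 45.55207061767578) [(-45, np.float64(183.0)), (-35, np.float64(182.0)), (-25, np.float64(180.7)), (-15, np.float64(179.0)), (-5, np.float64(177.4)), (5, np.float64(176.0)), (15, np.float64(174.7)), (25, np.float64(172.8)), (35, np.float64(171.2)), (45, np.float64(170.1))]
scene 1823
[[ 412. -275.  503.]
 [ 414. -271.  510.]
 [ 421. -267.  505.]
 [ 416. -257.  498.]
 [ 413. -246.  494.]
 [ 410. -236.  492.]
 [ 404. -223.  491.]
 [ 400. -207.  483.]
 [ 394. -190.  481.]
 [ 386. -170.  472.]
 [ 380. -147.  464.]
 [ 371. -123.  450.]
 [ 362.  -97.  438.]
 [ 354.  -69.  429.]
 [ 341.  -33.  415.]
 [ 286.  -16.  263.]
 [ 295.   -7.  299.]
 [ 320.   -1.  293.]
 [ 306.    3.  326.]
 [ 303.    7.  338.]
 [ 328.   11.  329.]
 [ 313.   15.  353.]
 [ 313.   19.  355.]
 [ 333.   22.  353.]
 [ 331.   28.  371.]
 [ 342.   34.  367.]]
```

```bash
cat > fit.py <<'E'
from h import *
from scipy.optimize import least_squares
rng=np.random.default_rng(0); D=[]
q0=np.array(get_state()["joints"])
for i in range(150):
    p=np.array([rng.uniform(300,600),rng.uniform(-50,400),rng.uniform(180,320)])
    q=down(rng.uniform(-.5,.5))
    if i%2: q=(Rn.from_rotvec(np.r_[rng.uniform(-.3,.3,2),0])*Rn.from_quat(q)).as_quat()
    s=inverse_kinematics(p,q)
    if s is not None: D.append(np.r_[p,Rn.from_quat(q).as_matrix().ravel(),s])
D=np.array(D); print(len(D)); np.save('ik.npy',D)
p=D[:,:3]; Rm=D[:,3:12].reshape(-1,3,3); Q=D[:,12:]
# wrist point (origin of joint 4/5 axes): W = p + Rm@t ; test spherical-wrist/UR generic via product of exponentials
def poe(x):
    w=x[:18].reshape(6,3); w=w/np.linalg.norm(w,axis=1)[:,None]; c=x[18:36].reshape(6,3)
    return w,c,Rn.from_rotvec(x[36:39]),x[39:42]*1000
def fk(x,Q,full=False):
    w,c,R0,p0=poe(x); P=np.repeat(p0[None],len(Q),0); R=Rn.from_quat(np.repeat(R0.as_quat()[None],len(Q),0)); cs=[]
    pts_=[np.repeat(1000*c[i][None],len(Q),0) for i in range(6)]
    for i in range(5,-1,-1):
        r=Rn.from_rotvec(Q[:,i:i+1]*w[i]); ci=1000*c[i]
        P=r.apply(P-ci)+ci; R=r*R
        for k in range(i+1,6): pts_[k]=r.apply(pts_[k]-ci)+ci
    return (P,R,pts_) if full else (P,R)
def res(x):
    P,R=fk(x,Q); w,c,_,_=poe(x)
    return np.r_[((P-p)/100).ravel(),((R.as_matrix()-Rm)*3).ravel(),(np.linalg.norm(x[:18].reshape(6,3),axis=1)-1),1e-4*c.ravel()]
best=None
for k in range(40):
    w=np.array([[0,0,1],[0,1,0],[0,1,0],[0,1,0],[1,0,0],[0,0,1]],float)
    s=rng.choice([-1,1],6); 
    if k%2: w[4]=[0,0,1] ; w[5]=[0,1,0]
    x0=np.r_[(w*s[:,None]).ravel(),rng.uniform(-.1,.6,18)*.7,rng.uniform(-2,2,3),.4,.1,.4]
    r=least_squares(res,x0,max_nfev=150)
    if best is None or r.cost<best.cost: best=r; print(k,r.cost)
    if best.cost<1e-2: break
x=best.x; np.save('fk.npy',x); w,c,R0,p0=poe(x); print(w.round(3)); print((c*1000).round()); 
P,R=fk(x,Q); print(abs(P-p).max())
E
timeout 400 python3 fit.py
```

```text
147
0 1.1110147546006777e-08
[[-0. -0.  1.]
 [ 0.  1.  0.]
 [-0. -1. -0.]
 [ 0.  1.  0.]
 [ 0.  0.  1.]
 [ 1. -0.  0.]]
[[ -0.   0.   0.]
 [ -0.  -0. 296.]
 [ -0.  -0. 633.]
 [550.   0. 679.]
 [689. 130.  -0.]
 [ -0. 130. 679.]]
6.744369329680922e-08
```

```bash
cat >> h.py <<'E'
_x=np.load('fk.npy')
def skel(q):
    """polyline of the arm: shoulder, elbow, wrist(j4 axis, y=0 and y=130), j5/j6 centre, tcp"""
    w=_x[:18].reshape(6,3); w=w/np.linalg.norm(w,axis=1)[:,None]; c=1000*_x[18:36].reshape(6,3); p0=_x[39:42]*1000
    pt=[(np.array([0,0,296.]),1),(np.array([0,0,633.]),2),(np.array([550,0,679.]),3),(np.array([550,130,679.]),4),(np.array([c[4][0],130,679.]),5),(p0,6)]
    out=[]
    for P,n in pt:
        for i in range(n-1,-1,-1): P=Rn.from_rotvec(q[i]*w[i]).apply(P-c[i])+c[i]
        out.append(P)
    return np.array(out)
LAMP=[np.array([[313,27,398],[345,-59,431]]),np.array([[345,-59,431],[412,-257,500]]),np.array([[331,30,371],[286,-16,263]])]
def segd(a,b,c,d):
    s=np.linspace(0,1,60)[:,None]; A=a+(b-a)*s; C=c+(d-c)*s
    return np.linalg.norm(A[:,None]-C[None],axis=2).min()
def clear(q):
    k=skel(q); return [round(min(segd(k[i],k[i+1],*L) for L in LAMP)) for i in range(5)]
E
python3 - <<'E'
from h import *
print(_x[39:42]*1000)
for p in([470,0,168],[470,0,260],[505,154,205],[505,154,270],[480,304,168],[470,265,168]):
  for yaw in(0,.8,-.8,1.57):
    q=inverse_kinematics(p,down(yaw))
    if q is None: print(p,yaw,None); continue
    print(p,yaw,np.round(q,2),clear(q))
  if q is not None: print(skel(q).round())
q0=get_state()["joints"]; print(skel(q0).round(),clear(q0))
E
```

```text
Traceback (most recent call last):
NameError: name '_x' is not defined
```

```bash
python3 - <<'E'
from h import *
for p in([470,0,168],[470,0,260],[505,154,205],[505,154,270],[480,304,168],[470,265,168]):
  for yaw in(0,.8,-.8,1.57,-1.57):
    q=inverse_kinematics(p,down(yaw))
    if q is None: print(p,yaw,None); continue
    print(p,yaw,np.round(q,2),clear(q)); k=skel(q)
  print(k.round().tolist())
q0=get_state()["joints"]; print(skel(q0).round().tolist(),clear(q0))
E
```

```text
[470, 0, 168] 0 [-0.28 -0.3  -0.4   1.47  0.   -0.28] [288, 152, 155, 144, 138]
[470, 0, 168] 0.8 [-0.28 -0.3  -0.4   1.47  0.   -1.08] [288, 152, 155, 144, 138]
[470, 0, 168] -0.8 [-0.28 -0.3  -0.4   1.47  0.    0.52] [288, 152, 155, 144, 138]
[470, 0, 168] 1.57 [-0.28 -0.3  -0.4   1.47  0.   -1.85] [288, 152, 155, 144, 138]
[470, 0, 168] -1.57 [-0.28 -0.3  -0.4   1.47  0.    1.29] [288, 152, 155, 144, 138]
[[-0.0, -0.0, 296.0], [-97.0, 28.0, 618.0], [434.0, -124.0, 610.0], [470.0, 0.0, 610.0], [470.0, 0.0, 471.0], [470.0, -0.0, 168.0]]
[470, 0, 260] 0 [-0.28 -0.28 -0.22  1.64  0.   -0.28] [288, 232, 238, 190, 138]
[470, 0, 260] 0.8 [-0.28 -0.28 -0.22  1.64  0.   -1.08] [288, 232, 238, 190, 138]
[470, 0, 260] -0.8 [-0.28 -0.28 -0.22  1.64  0.    0.52] [288, 232, 238, 190, 138]
[470, 0, 260] 1.57 [-0.28 -0.28 -0.22  1.64  0.   -1.85] [288, 232, 238, 190, 138]
[470, 0, 260] -1.57 [-0.28 -0.28 -0.22  1.64  0.    1.29] [288, 232, 238, 190, 138]
[[-0.0, -0.0, 296.0], [-91.0, 26.0, 620.0], [434.0, -124.0, 702.0], [470.0, 0.0, 702.0], [470.0, 0.0, 563.0], [470.0, -0.0, 260.0]]
[505, 154, 2
[... 1666 characters left out ...]
 0 [ 0.27 -0.08 -0.21  1.45  0.    0.27] [288, 227, 305, 291, 273]
[470, 265, 168] 0.8 [ 0.27 -0.08 -0.21  1.45  0.   -0.53] [288, 227, 305, 291, 273]
[470, 265, 168] -0.8 [ 0.27 -0.08 -0.21  1.45  0.    1.07] [288, 227, 305, 291, 273]
[470, 265, 168] 1.57 [ 0.27 -0.08 -0.21  1.45  0.   -1.3 ] [288, 227, 305, 291, 273]
[470, 265, 168] -1.57 [ 0.27 -0.08 -0.21  1.45  0.    1.84] [288, 227, 305, 291, 273]
[[0.0, 0.0, 296.0], [-27.0, -8.0, 632.0], [504.0, 140.0, 610.0], [470.0, 265.0, 610.0], [470.0, 265.0, 471.0], [470.0, 265.0, 168.0]]
[[-0.0, 0.0, 296.0], [22.0, 27.0, 631.0], [362.0, 460.0, 673.0], [261.0, 541.0, 674.0], [261.0, 541.0, 535.0], [261.0, 540.0, 231.0]] [288, 336, 515, 534, 515]
```

```bash
python3 - <<'E'
from h import *
q=down(0)
reach([505,154,330],q)
st,im,de=snap("wrist","w1.png")
np.savez('w1.npz',im=im,de=de,p=st["eef_pos"],r=st["tcp_rot"])
print(get_state()["time"])
reach([471,0,270],q)
st,im,de=snap("wrist","w2.png")
for m in masks_of("wrist","level")[:2]:
    P=pts("wrist",m["region"],de,st); P=P[P[:,2]>172]
    r=cv2.minEnclosingCircle(P[:,:2].astype(np.float32)); print(m["confidence"],P.mean(0),np.median(P[:,2]),r)
print(get_state()["time"])
E
```

```text
2.8083
0.64 [471.6064193    0.66498437 180.92233336] 180.57070628346392 ((472.0827331542969, 0.6610944271087646), 27.99400520324707)
3.6167
```

View pics/w1.png

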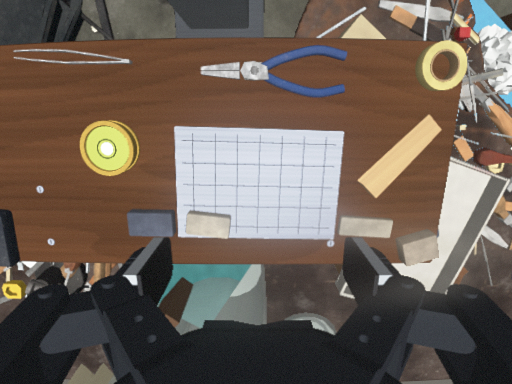

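```bash
python3 - <<'E'
from h import *
d=np.load('w1.npz'); st=dict(eef_pos=d['p'],tcp_rot=d['r'])
A=pts("wrist",np.ones(d['de'].shape,bool),d['de'],st)
q=A[(abs(A[:,0]-506)<65)&(abs(A[:,1]-154)<90)&(A[:,2]>186)&(A[:,2]<208)]
print("plate",cv2.boxPoints(cv2.minAreaRect(q[:,:2].astype(np.float32))).tolist(),len(q))
m=(q[:,0]<520)|(q[:,1]>130); q=q[m]
for _ in range(4):
    B=np.c_[q[:,:2]-[506,154],np.ones(len(q))]; s=np.linalg.lstsq(B,q[:,2],rcond=None)[0]; r=q[:,2]-B@s; q=q[abs(r)<3]
print("plane",s)
hsv=cv2.cvtColor(d['im'],cv2.COLOR_RGB2HSV)
q=A[(abs(A[:,0]-480)<45)&(abs(A[:,1]-304)<50)&(A[:,2]>168.5)&(A[:,2]<190)]
print("wedge",cv2.boxPoints(cv2.minAreaRect(q[:,:2].astype(np.float32))).tolist(),len(q))
R=down(0)
servo_line([472,.5,167.5],120); grasp(30); s=get_state(); print(s["width"],s["finger_force"],s["eef_pos"])
servo_line([472,.5,245],150)
servo_line([505.5,154,245],200)
s=get_state(); print(s["width"],s["finger_force"],s["wrist_force"],s["time"])
E
```

```text
plate [[449.3298645019531, 75.920654296875], [559.7323608398438, 72.42819213867188], [564.7958984375, 232.494873046875], [454.39337158203125, 235.98733520507812]] 16883
plane [ 3.51812258e-02 -3.41732901e-02  1.99041597e+02]
wedge [[437.3018493652344, 331.444580078125], [509.0503234863281, 261.7476806640625], [525.3604736328125, 278.53790283203125], [453.6119689941406, 348.23480224609375]] 1987
54.869472526486476 31.46595597267151 [4.72379396e+02 4.05795053e-01 1.68460610e+02]
54.32331694957724 32.057960629463196 [ 0.01863296  0.86334059 -2.6407196 ] 6.6167
```

```bash
python3 - <<'E'
from h import *
servo_line([506.5,154,212],120)
f0=np.array(get_state()["wrist_force"])
for z in np.arange(208,200,-1.):
    servo_line([506.5,154,z],40); f=np.array(get_state()["wrist_force"])-f0; print(z,f.round(2))
    if f[2]>1.2: break
open_gripper(); pause(.3)
servo_line([506.5,154,260],150)
reach([440,154,330],down(0)); pause(.3)
st,im,de=snap("wrist","w3.png"); print(st["time"])
for t in("level","bubble","circle","plate"):
    for m in masks_of("wrist",t)[:2]: print(t,m["confidence"],m["extent"],pts("wrist",m["region"],de,st).mean(0))
x,y,w,h=[int(v) for v in masks_of("wrist","level")[0]["extent"]]
cv2.imwrite('pics/w3c.png',cv2.resize(im[max(0,y-10):y+h+10,max(0,x-10):x+w+10,::-1],None,fx=6,fy=6,interpolation=cv2.INTER_CUBIC))
E
```

```text
208.0 [-0.01  0.27 -0.57]
207.0 [ 0.21  0.56 -0.2 ]
206.0 [-0.38 -0.43 -0.66]
205.0 [ 0.58  0.63 -0.61]
204.0 [ 0.07  0.76 -0.08]
203.0 [-3.67 -0.67  6.1 ]
10.5667
level 0.96 [230.5, 222.6, 53.2, 54.9] [503.51378894 153.3810799  214.24359455]
level 0.36 [177.8, 193.6, 161.6, 101.2] [496.8744789  157.60660915 198.31909869]
circle 0.75 [230.3, 222.2, 58.1, 57.1] [503.40549196 153.59653855 214.14590473]
circle 0.35 [177.5, 191.6, 164.3, 103.3] [497.23234023 157.31714934 198.08410249]
plate 0.79 [180.6, 193.9, 160.8, 99.8] [497.21253582 157.15593745 198.32392002]
plate 0.59 [353.6, 176.4, 78.4, 69.3] [478.61183718 304.2677782  173.54356229]
```

View pics/w3c.png

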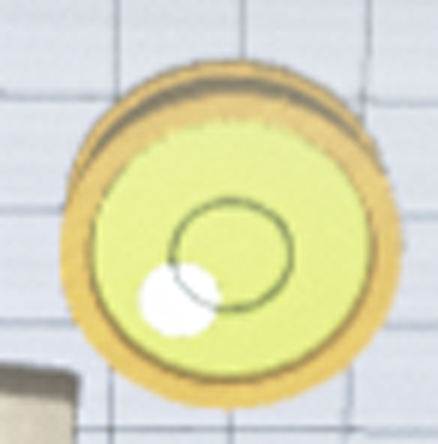

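```bash
cat >> h.py <<'E'
E_=np.array([470.,235.3]); UY=np.array([.0316,.9995]); YAW=np.radians(88.2)
EP=E_
def at(d,z,off=0): # point d mm outside plate's left edge on lane centre line
    p=EP+UY*d; return [p[0]+off,p[1],z]
E
python3 - <<'E'
from h import *
g=np.array([481,305])+20*np.array([.707,-.707])
a=down(np.radians(-45))
reach([g[0],g[1],260],a)
servo_line([g[0],g[1],167.5],130); grasp(40); s=get_state(); print(s["width"],s["finger_force"],s["eef_pos"])
servo_line([g[0],g[1],235],150); s=get_state(); print(s["width"],s["finger_force"])
reach(at(87,235),down(YAW))
servo_line(at(87,172),100); f0=np.array(get_state()["wrist_force"])
servo_line(at(87,168.5),40); s=get_state(); print(s["eef_pos"],s["wrist_force"]-f0,s["time"])
st,im,de=snap("top","t2.png"); cv2.imwrite('pics/t2c.png',cv2.resize(im[140:250,140:300,::-1],None,fx=5,fy=5,interpolation=cv2.INTER_CUBIC))
E
```

```text
20.583908210632643 39.53696250915527 [495.30006119 290.94670478 167.82379928]
20.88784259494571 39.18379604816437
[472.88537561 322.30136119 168.72434664] [ 0.01543932  0.21448898 -0.50656016] 16.8833
```

View pics/t2c.png

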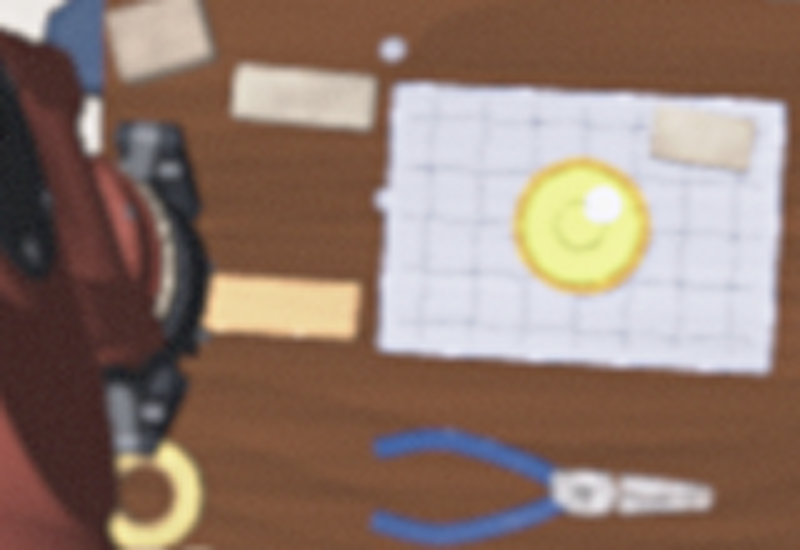

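```bash
python3 - <<'E'
from h import *
print(onz("top",[[211.7,202.2],[211.7,196.6],[211.2,207.6]],168))
f0=np.array(get_state()["wrist_force"])
for d in(70,60,50,40,34):
    servo_line(at(d,168),50); s=get_state(); print(d,s["eef_pos"].round(1),(s["wrist_force"]-f0).round(1),round(s["width"],1))
open_gripper(); print(get_state()["time"])
servo_line(at(34,215),150); 
servo_line(at(52,215),150)
pause(.3)
st,im,de=snap("wrist","w4.png")
for t in("wedge","level","bubble","circle"):
    for m in masks_of("wrist",t)[:1]: 
        P=pts("wrist",m["region"],de,st); print(t,m["confidence"],m["extent"],P.mean(0),np.percentile(P,2,0),np.percentile(P,98,0))
E
```

```text
[[468.81913386 248.22623361 168.        ]
 [480.70950261 248.64124919 168.        ]
 [457.33872393 248.90012103 168.        ]]
70 [472.3 304.9 168.1] [-1.1  0.1  0.3] 20.7
60 [471.9 295.  168. ] [-0.4  0.3  0.9] 21.0
50 [471.6 284.9 167.9] [ 0.2  0.1 -0.7] 20.8
40 [471.3 275.3 167.9] [ 0.8  1.  -1.2] 21.0
34 [471.  269.3 167.9] [ 0.5  2.6 -2.1] 20.7
19.3833
wedge 0.73 [240.1, 145.1, 34.3, 92.9] [471.31745797 267.46543923 177.55155326] [460.26464264 238.86857147 164.79351716] [482.23954102 296.5548892  182.48305845]
level 0.58 [116.2, 1.3, 116.6, 36.2] [504.91607757 174.324467   212.97911754] [484.23797686 167.83496549 200.7876784 ] [526.56141039 180.81710054 218.22562048]
bubble 0.38 [105.6, 153.6, 45.3, 91.3] [559.83684189 273.28229806 172.96293128] [549.218086   245.88709033 167.09946892] [571.80875015 303.16032931 174.75025734]
circle 0.88 [119.0, 1.4, 114.8, 36.0] [504.57123065 174.39436982 212.76669138] [484.03452093 167.84743037 199.78419688] [525.92482654 180.8592782  218.22166811]
```

View pics/w4.png

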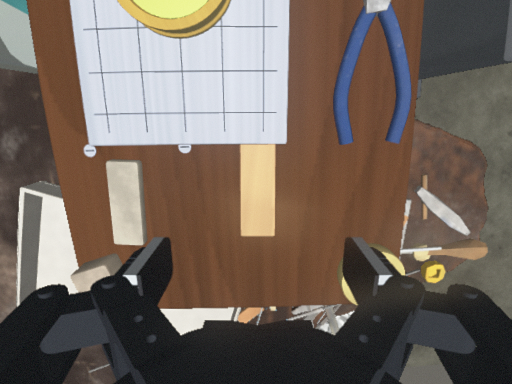

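```bash
cat >> h.py <<'E'
def bub(name,im,st,dbg=False):
    z=218; v,u=np.mgrid[0:384,0:512]; W=onz(name,np.c_[u.ravel(),v.ravel()],z,st).reshape(384,512,3)
    near=np.hypot(W[...,0]-505,W[...,1]-153.5)<34
    hsv=cv2.cvtColor(im,cv2.COLOR_RGB2HSV); H,S,V=[hsv[...,i] for i in range(3)]
    green=near&(H>=27)&(H<=45)&(S>60)   # yellow-green window
    n,l,stt,_=cv2.connectedComponentsWithStats(green.astype(np.uint8)); k=1+stt[1:,4].argmax()
    yx=np.argwhere(l==k)[:,::-1].astype(np.int32); hull=cv2.convexHull(yx)
    e=cv2.fitEllipse(hull); win=np.zeros(V.shape,np.uint8); cv2.fillConvexPoly(win,hull,1)
    wh=np.clip((110.-S)/60,0,1)*(win>0)*(V>170)
    b=(wh*u).sum()/wh.sum(),(wh*v).sum()/wh.sum()
    c=onz(name,[e[0]],z,st)[0]; B=onz(name,[b],z,st)[0]
    ax=[round(t,1) for t in e[1]]
    if dbg: print("win",e[0],ax,"bub",b,"area",wh.sum())
    return (B-c)[:2],c[:2]
E
python3 - <<'E'
from h import *
im=cv2.imread('pics/w3.png')[:,:,::-1].copy(); print("w3",bub("wrist",im,dict(eef_pos=[440,154,330],tcp_rot=down(0)),True))
print("t2",bub("top",cv2.imread('pics/t2.png')[:,:,::-1].copy(),None,True))
servo_line(at(49,215),150); servo_line(at(49,168),100); grasp(50)
f0=np.array(get_state()["wrist_force"])
for d in(43,37,34):
    servo_line(at(d,168),40); s=get_state(); print(d,s["eef_pos"].round(1),(s["wrist_force"]-f0).round(1),round(s["width"],1))
pause(1.0)
st,im,de=snap("top","t3.png"); print("t3",bub("top",im,None,True),st["time"])
E
```

```text
win (257.880615234375, 252.84848022460938) [42.6, 46.4] bub (np.float64(255.27449640143138), np.float64(251.94732821358213)) area 414.51666666666665
w3 (array([-0.96801637, -2.52728608]), array([503.18061517, 153.92692531]))
win (255.69273376464844, 184.65818786621094) [23.0, 23.4] bub (np.float64(257.1456750935268), np.float64(183.58984242149413)) area 147.01666666666668
t2 (array([ 2.2176951 , -2.84530755]), array([504.16045981, 153.76477378]))
43 [471.6 279.1 168.4] [ 0.8  4.9 -0. ] 20.6
37 [471.4 273.2 168.5] [ 0.5  4.9 -0.6] 20.9
34 [471.3 270.4 168.5] [ 0.6  6.9 -0.5] 20.6
win (256.158447265625, 184.2008056640625) [23.0, 23.3] bub (np.float64(256.58127630531226), np.float64(184.04891366169946)) area 146.51666666666665
t3 (array([ 0.32628504, -0.83724264]), array([505.10191916, 152.85945797])) 23.9917
```

```bash
sed -i 's/np.clip((110.-S)\/60,0,1)/np.clip((60.-S)\/40,0,1)/' h.py; python3 - <<'E'
from h import *
im=cv2.imread('pics/w3.png')[:,:,::-1].copy(); print("w3",bub("wrist",im,dict(eef_pos=[440,154,330],tcp_rot=down(0)),True))
for f in("top","t2","t3"): 
    if f!="top":print(f,bub("top",cv2.imread(f'pics/{f}.png')[:,:,::-1].copy(),None,True))
im=cv2.imread('pics/t3.png'); h=cv2.cvtColor(im,cv2.COLOR_BGR2HSV)[180:190,250:264,1]; print(h)
E
```

```text
win (257.880615234375, 252.84848022460938) [42.6, 46.4] bub (np.float64(249.3821325648415), np.float64(261.4311239193084)) area 130.125
w3 (array([ 9.32011474, -8.32814321]), array([503.17943069, 153.92791486]))
win (255.69273376464844, 184.65818786621094) [23.0, 23.4] bub (np.float64(260.0614798694233), np.float64(180.5353645266594)) area 45.95
t2 (array([ 8.49805875, -8.50462056]), array([504.16045981, 153.76477378]))
win (256.158447265625, 184.2008056640625) [23.0, 23.3] bub (np.float64(257.061761546724), np.float64(183.31149301825994)) area 46.55
t3 (array([ 1.83065769, -1.75602987]), array([505.10191916, 152.85945797]))
[[ 93  92  96  98  83  48  19  12  16  42  76  89  92  88]
 [ 93  95  99  88  39   0   6   6   7   5  23  78  91  89]
 [ 92  99  98  67  11   5   3   2   3   5   2  56  94  90]
 [ 94  99  96  53   1   4   1   1   1   4   6  46  95  91]
 [ 93  98  96  58   1   4   1   1   1   4   4  52  92  90]
 [ 92  97  98  72  14   4   4   3   4   5  10  66  92  90]
 [ 93  97  98  89  51  10   4   6   4  10  53  90  92  90]
 [ 92  95  98  98  88  62  32  26  39  68  93 100  93  88]
 [ 89  94  95  99 100  97  91  90  98 101 101  95  90  88]
 [ 90  89  92  95  99 100 101 102 101  95  94  91  88  88]]
```

```bash
python3 - <<'E'
from h import *
d=34
for k in range(4):
    st,im,de=snap("top"); e,c=bub("top",im,None); n=(e[0]-e[1])/2; print(d,e.round(2),round(n,2),st["time"],st["eef_pos"].round(1),c)
    if n<.35 or d<25: break
    d-=min(3,max(.8,n/.36)); servo_line(at(d,168),30); pause(1.2)
open_gripper(); pause(.2); servo_line(at(d+6,240),150); reach([440,154,330],down(0)); pause(.6)
st,im,de=snap("wrist","w5.png"); print(bub("wrist",im,st,True),st["time"],st["wrist_force"])
st2,im2,_=snap("top"); print(bub("top",im2,None))
cv2.imwrite('pics/w5c.png',cv2.resize(im[180:310,160:360,::-1],None,fx=4,fy=4,interpolation=cv2.INTER_CUBIC))
E
```

```text
34 [ 1.84 -1.76] 1.8 24.0417 [471.3 270.4 168.5] [505.10191916 152.85945797]
31 [ 1.28 -1.31] 1.3 25.5417 [471.2 267.6 168.4] [505.04032453 152.81612392]
28 [ 0.31 -0.47] 0.39 27.0417 [471.1 264.7 168.5] [505.43188719 152.70497443]
26.924597933779246 [ 0.17 -0.24] 0.2 28.5417 [471.  263.9 168.4] [505.32757113 152.76429262]
win (256.47027587890625, 253.56024169921875) [41.9, 46.1] bub (np.float64(256.3869058627705), np.float64(254.47789901978916)) area 135.175
(array([ 0.99022347, -0.08229415]), array([505.35061467, 152.38212072])) 31.8667 [ 0.36416851 -0.50366787 -0.34278503]Traceback (most recent call last):
  File "<stdin>", line 9, in <module>
  File "h.py", line 52, in bub
    n,l,stt,_=cv2.connectedComponentsWithStats(green.astype(np.uint8)); k=1+stt[1:,4].argmax()
                                                                            ~~~~~~~~~~~~~~~~^^
ValueError: attempt to get argmax of an empty sequence
```

```bash
python3 - <<'E'
from h import *
im=cv2.imread('pics/w5.png'); cv2.imwrite('pics/w5c.png',cv2.resize(im[170:310,160:360],None,fx=4,fy=4,interpolation=cv2.INTER_CUBIC))
E
```

```text
(no output)
```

View pics/w5c.png

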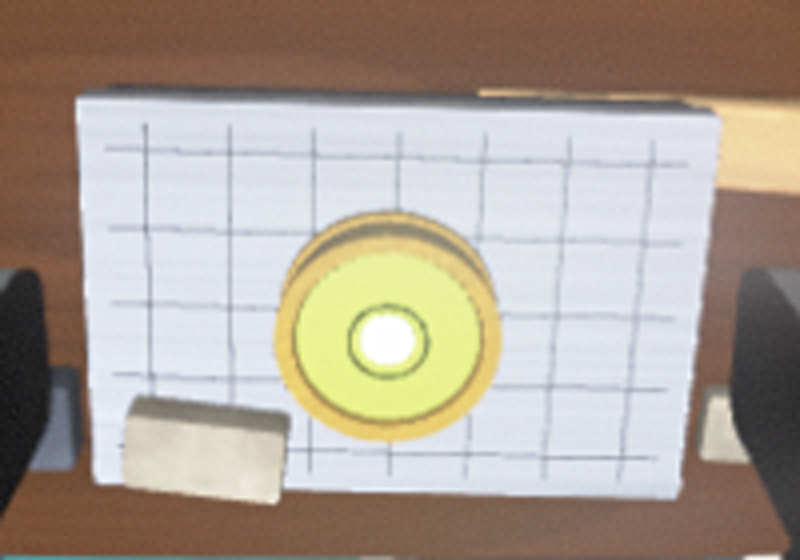

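The picture shows the bubble at crop pixel (388, 340), inside the circle at (389, 341). The wedge is under the front left corner and the gripper is clear.

```bash
python3 -c "
from plant import *
print(sign_off())"
```

```text
the job is handed in; nothing more can be done
None
```

I've handed the job in: the front left corner was low, the wedge is now under it, and the last picture shows the bubble centred in the circle with the level let go on the middle of the plate (no verdict was returned).

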